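# Load the analyser's reagent rack and clear the labeller chute

## Robot

A 7-joint arm with a two-finger parallel gripper is mounted at the origin on the work surface. World frame = base frame: x ahead of the robot, y to its left, z up, the work surface at z = 0. Lengths are in m, angles in rad, forces in N, time in s.
With the tool pointing down it reaches from about 0.4 to 0.85 m from the base axis. Payload 10.4 kg.
Tool frame: the origin (TCP) lies between the finger pads; the fingertips stand 22 mm ahead of it and the grasp point (between the pads) lies 3 mm ahead of it; z points along the fingers, y is the line along which they close (so a half turn about z gives the same grasp; the last joint's range is limited). The gripper opens to 85 mm and grips with 20 to 120 N. Pads are 22 mm wide; open, the fingers measure 114 mm over their backs; the gripper's body (76 mm by 85 mm) begins 54 mm behind the grasp point. The pads swing forward as they close: fully open they stand 13 mm farther back than shut.
Start: joints at [-1.23, 0.332, -0.065, 1.46, 0.022, 1.35, -0.088], TCP at [0.222, 0.584, 0.217] pointing down, gripper open.
Joint ranges: [-2.6, 2.6], [-0.5, 2.12], [-1.47, 1.34], [0.16, 2.42], [-1.27, 4.41], [0.06, 2.06], [-2.6, 2.6]. Speed limits (rad/s): [2.22, 2.22, 2.79, 2.79, 3.14, 3.14, 3.14].

## Interface

Orientations are given as a unit quaternion [x, y, z, w].
In Python, from workcell import manip, camera, ticket, boxes_of, outline_of gives the robot as it stands.
- The arm moves only by the tool carry_out, never from a script. Its argument "deltas" is a list of rows, each a list of 5 numbers: the shift along the tool's x, y, z as a fraction of full scale, then the turn about the tool's z as a fraction of full scale, then the opening, from -1 (shut) to 1 (fully open), so that 0 is half open. In form: [[tx, ty, tz, spin, gripper], ...]. A call has 1 to 20 rows; each row is the pose to reach, as a shift and turn from the pose commanded when the call began, along the tool's axes at that moment; what a row does not reach only later rows make up. Full scale, the value 1, is 150 mm for a shift and 30 degrees for a turn. A row lasts 1/8 s, in which the tool goes at most 62.5 mm and 10.7 degrees, less where a joint would pass 70% of its speed; a pose out of reach is approached as far as the arm can. A call with a number of a shift or a turn outside -1 to 1 is refused whole. A call with a gripper value outside its range is refused whole. The fingers move at their own pace and stop on an object; "force" is the grip in N (left out, the last holds). Time passes only in rows, so rows that repeat a pose let the fingers close. It gives the time, the measured TCP pose, the force, the opening and the grip force at its end, in the units of the state.
- manip.get_obs(): the state, without advancing time (a new reading comes with each control period).
- camera(name): name is "side" or "top" or "wrist"; returns a dict with "img" (384x512x3 uint8, red, green, blue), "depth" (384x512 float32, m along the optical axis (not along the pixel's ray), 0 where there is no reading), "vertical_fov" (degrees; the focal length in pixels is half the picture's height over the tangent of half this angle, whatever the lens; pixels are square), "cx", "cy" (the principal point, pixels), "R" (3x3) and "t" (3): a world point X has camera coordinates R X + t. Camera axes: x right, y down, z forward; pixel columns grow to the right and rows downward; lengths in m; the calibration is good to about 2 mm. A picture is of the moment at which its call begins.
- ticket.hand_in(): hands the job in; it is judged then, once.
Trained networks look in a picture, given as the dict that the camera call returned (one of the last four; its "shot" number tells which), for a name from the list of things; names that differ only in an ending like _2 or _b are one class to them, and where a whole thing is asked for, a point or a joint stands for the part that bears it (a point fixed in the world has none). Each returns a list of dicts, best first, with "conf" (0 to 1); they miss things now and then, are a little off and sometimes report something else, mostly with a low value. They report only what shows in the picture. A call takes as long as a camera call. They do not tell look-alikes from the thing itself.
- boxes_of(query, picture): "position" ([x, y, z] in m, in world coordinates, good to about 4 mm: the middle of the surface that is visible of it).
- outline_of(query, picture): "region" (384x512 bool, what is visible of it).
The state is a dict: "clock": time; "joint_pos": joint angles; "joint_velocities": joint speeds; "tau": joint torques, N m; "position": TCP position; "ee_rot": TCP orientation; "ft_force": force on the tool from outside, world axes, zero at the start; "torque": the same for the moment, N m; "grip_width": opening from 0.0 (shut) to 1.0 (fully open); "grasp_force": force on a finger pad.
Only numpy, scipy, OpenCV 4.12 (cv2) and the standard library are available. Lean on these libraries where they do the work, as an engineer would, in place of code of your own. Each camera call takes 0.05 s, during which the arm holds its last target. There are 200 camera calls.

## Task

Load the four capped reagent containers into the reagent rack for the analyser, each standing upright, right down in the seat whose well matches its own shape and size, and set them down rather than dropping them. One of them, the medium bottle, has run under the hold-down bracket at the end of the labeller's chute: push it back up the chute until it is clear of the bracket, then lift it out. Leave the open beaker where it stands.

Things in the scene. Friction and masses are not known exactly. Their poses are not given: they have to be found in the camera images.
- bottle_large_mid (a point): Large round reagent bottle, white plastic with a paper label and a grey screw cap, standing on the bench: body 60 mm in diameter and 66 mm high, cap 40 mm in diameter, 95 mm high overall, about 0.18 kg. The point is on its axis, half-way up (47.5 mm above its foot); z along the axis towards the cap.
- bottle_square_mid (a point): Square reagent bottle, white plastic with a grey round screw cap, standing on the bench: body 44 x 44 mm and 54 mm high, cap 32 mm in diameter, 76 mm high overall, about 0.11 kg. The point is on its axis, half-way up (38 mm above its foot); z up, x and y square to its flat sides.
- vial_mid (a point): Small vial, amber glass with a paper label and a grey screw cap, standing on the bench: 28 mm in diameter, body 41 mm high, cap 24 mm in diameter, 60 mm high overall, about 0.035 kg. The point is on its axis, half-way up (30 mm above its foot); z towards the cap.
- bottle_medium_mid (a point): Medium bottle, squat, amber glass, wide grey cap: body 44 mm in diameter, 40 high, cap 36, 58 mm high overall, 90 g. Point on its axis, 29 mm above its foot; z to the cap. Stands against the chute's stop, under the bracket's tongue: push it up 25 to 60 mm, low on its front (12 to 25 mm above the chute floor, else it may tip), beside the tongue (-x side). It then stays where it is left.
- seat_large: Grey seat block of the reagent rack, 88 x 88 mm, 18 mm high, with one well in its top: round, 76 mm in diameter (the widest round well), 12 mm deep, black-floored, the floor 6 mm above the origin. The origin is the centre of the block's underside (10 mm above the bench), z up; the row of four seats runs along its y axis, 92 mm from seat to seat. Takes the large round bottle.
- seat_square: Grey seat block of the reagent rack, 88 x 88 mm, 18 mm high, with one well in its top: square, 60 x 60 mm, its sides along x and y, 12 mm deep, black-floored, the floor 6 mm above the origin. The origin is the centre of the block's underside (10 mm above the bench), z up; the row of four seats runs along its y axis, 92 mm from seat to seat. Takes the square bottle, turned square with the well.
- seat_medium: Grey seat block of the reagent rack, 88 x 88 mm, 18 mm high, with one well in its top: round, 60 mm in diameter (the middle round well), 12 mm deep, black-floored, the floor 6 mm above the origin. The origin is the centre of the block's underside (10 mm above the bench), z up; the row of four seats runs along its y axis, 92 mm from seat to seat. Takes the medium round bottle.
- seat_vial: Grey seat block of the reagent rack, 88 x 88 mm, 18 mm high, with one well in its top: round, 44 mm in diameter (the smallest round well), 12 mm deep, black-floored, the floor 6 mm above the origin. The origin is the centre of the block's underside (10 mm above the bench), z up; the row of four seats runs along its y axis, 92 mm from seat to seat. Takes the small vial.
- chute_end (a point): Low end of the labeller's steel chute. Point on its floor at the end stop, mid-lane, 30 mm above the bench. y level, out of the open end; x level, across. Rises 8 degrees towards -y to the machine, 184 mm away, 245 mm high. Lane 50 mm wide, rails 16 mm, stop 12 mm high. Over the last 20 mm a bracket stands at the +x rail; its tongue reaches 18 mm over the lane, 64 to 68 mm above the floor.
- beaker_mid (a point): Open glass beaker, a bystander without a cap, 50 mm across and 70 mm high, standing among the bottles. The point is on its axis, half-way up.
Not all that is in view belongs to the job. Leave any blue look-alike of the part that bears bottle_square_mid alone.

How it is judged:
At the end, for the whole second after the job is handed in: The large, square and medium bottles and the vial each stand in their own seat, axis within 12 mm of the seat's centre, foot on the well's floor (within 4 mm), upright within 0.1 rad, at rest; the beaker stands within 30 mm of where it was (horizontal distance between bottle_large_mid and seat_large below 0.012 m and z of bottle_large_mid in the frame of seat_large between 0.0495 and 0.0575 m and angle between each of bottle_large_mid, bottle_square_mid, bottle_medium_mid, vial_mid, beaker_mid's own z axis and vertical below 0.1 rad and linear speed of each of bottle_large, bottle_square, bottle_medium, vial below 0.02 m/s and horizontal distance between bottle_square_mid and seat_square below 0.012 m and z of bottle_square_mid in the frame of seat_square between 0.04 and 0.048 m and horizontal distance between bottle_medium_mid and seat_medium below 0.012 m and z of bottle_medium_mid in the frame of seat_medium between 0.031 and 0.039 m and horizontal distance between vial_mid and seat_vial below 0.012 m and z of vial_mid in the frame of seat_vial between 0.032 and 0.04 m and distance of beaker_mid from where it was at the start of the episode below 0.03 m); the robot touches nothing.
It fails at once if a bottle or the vial tipped over (more than 40 degrees) (angle between any of bottle_large_mid, bottle_square_mid, bottle_medium_mid, vial_mid's own z axis and vertical above 0.7 rad).
It fails at once if a bottle or the vial dropped onto its seat: let go with its foot more than 25 mm above the well's floor ((contact force between the fingers and bottle_large below 0.05 N and horizontal distance between bottle_large_mid and seat_large below 0.04 m and z of bottle_large_mid in the frame of seat_large above 0.0785 m) or (contact force between the fingers and bottle_square below 0.05 N and horizontal distance between bottle_square_mid and seat_square below 0.04 m and z of bottle_square_mid in the frame of seat_square above 0.069 m) or (contact force between the fingers and bottle_medium below 0.05 N and horizontal distance between bottle_medium_mid and seat_medium below 0.04 m and z of bottle_medium_mid in the frame of seat_medium above 0.06 m) or (contact force between the fingers and vial below 0.05 N and horizontal distance between vial_mid and seat_vial below 0.04 m and z of vial_mid in the frame of seat_vial above 0.061 m)).
It fails at once if the beaker shoved more than 30 mm or knocked over (distance of beaker_mid from where it was at the start of the episode above 0.03 m or angle between beaker_mid's own z axis and vertical above 0.5 rad).
It also fails if it takes over 120 s, if anything falls off the work surface, if the arm or the gripper's body presses on something with over 40 N, if the wrist force passes 120 N, or if a joint passes its speed limit or range.

## Working session

There is one attempt and no reset: what is moved stays moved. The work goes in short steps, Python scripts to look and compute and a tool call to move; the robot and the scene stay as the last step left them, time stands still between calls to the robot, and variables do not carry over. Pictures are saved under pics/ and viewed, at most 14 in all, crops included, and the job is handed in when it is done.

Besides the shell and the picture viewer there is one more tool, called after "Call:" in YAML: its name, and indented under it one key for each argument. carry_out: Moves the arm, as the interface text tells. Its arguments: {"type":"object","properties":{"deltas":{"type":"array","items":{"type":"array","items":{"type":"number"}}},"force":{"type":"number"}},"required":["deltas"]}

```bash
mkdir -p pics
cat > h.py <<'E'
import numpy as np, cv2
from workcell import manip, camera, ticket, boxes_of, outline_of
from scipy.spatial.transform import Rotation as Ro
def f(c): return c["img"].shape[0]/2/np.tan(np.radians(c["vertical_fov"])/2)
def cloud(c):
    d=c["depth"]; v,u=np.mgrid[:d.shape[0],:d.shape[1]]
    P=np.stack([(u-c["cx"])/f(c)*d,(v-c["cy"])/f(c)*d,d],-1)
    W=(P-c["t"])@c["R"]; W[d==0]=np.nan
    return W
def save(c,n): cv2.imwrite("pics/"+n,c["img"][:,:,::-1])
E
python3 - <<'E'
from h import *
o=manip.get_obs(); print({k:np.round(v,3) for k,v in o.items()}); print(Ro.from_quat(o["ee_rot"]).as_matrix().round(3))
T=camera("top");S=camera("side");save(T,"t0.png");save(S,"s0.png")
for n in "bottle_large_mid bottle_square_mid vial_mid bottle_medium_mid seat_large seat_square seat_medium seat_vial chute_end beaker_mid".split():
  for c,l in ((T,"T"),(S,"S")):
    print(n,l,[(np.round(b["position"],3).tolist(),round(b["conf"],2)) for b in boxes_of(n,c)[:3]])
E
```

```text
{'clock': np.float64(0.0), 'joint_pos': array([-1.23 ,  0.333, -0.065,  1.461,  0.022,  1.35 , -0.088]), 'joint_velocities': array([ 0.   , -0.001, -0.001,  0.001, -0.   , -0.002, -0.001]), 'tau': array([ 1.0000e-03, -6.2545e+01,  4.9000e-02, -3.9160e+01,  1.6000e-02,
        1.0000e-02,  0.0000e+00]), 'position': array([0.222, 0.584, 0.216]), 'ee_rot': array([ 0.181,  0.984, -0.001, -0.   ]), 'ft_force': array([0.786, 0.059, 0.391]), 'torque': array([-0.037,  0.022, -0.053]), 'grasp_force': np.float64(0.0), 'grip_width': np.float64(1.001)}
[[-0.935  0.356 -0.   ]
 [ 0.356  0.935 -0.001]
 [-0.    -0.001 -1.   ]]
bottle_large_mid T [([0.45, 0.216, 0.073], 0.72), ([0.602, -0.007, 0.017], 0.69)]
bottle_large_mid S [([0.442, 0.209, 0.066], 0.63)]
bottle_square_mid T [([0.364, 0.069, 0.055], 0.85), ([0.459, 0.08, 0.053], 0.65), ([0.594, -0.095, 0.029], 0.28)]
bottle_square_mid S [([0.453, 0.069, 0.049], 0.8), ([0.353, 0.055, 0.051], 0.62)]
vial_mid T [([0.459, 0.321, 0.055], 0.54)]
vial_mid S [([0.455, 0.32, 0.034], 0.51)]
bottle_medium_mid T [([0.512, -0.253, 0.091], 0.89)]
bottle_medium_mid S [([0.504, -0.261, 0.076], 0.96), ([0.455, -0.437, 0.197], 0.71)]
seat_large T [([0.603, -0.005, 0.014], 0.75), ([0.457, 0.324, 0.054], 0.41)]
seat_large S [([0.604, -0.002, 0.023], 0.95)]
seat_square T [([0.611, 0.091, 0.027], 0.64)]
seat_square S [([0.614, 0.085, 0.031], 0.83)]
seat_medium T [([0.593, -0.096, 0.03], 0.72)]
seat_medium S [([0.596, -0.097, 0.028], 0.68)]
seat_vial T []
seat_vial S [([0.624, 0.177, 0.028], 0.95), ([0.458, -0.435, 0.196], 0.73)]
chute_end T [([0.493, -0.412, 0.114], 0.69)]
chute_end S [([0.454, -0.436, 0.194], 0.63)]
beaker_mid T [([0.468, -0.053, 0.004], 0.84)]
beaker_mid S [([0.458, -0.061, 0.045], 0.79)]
```

View pics/t0.png

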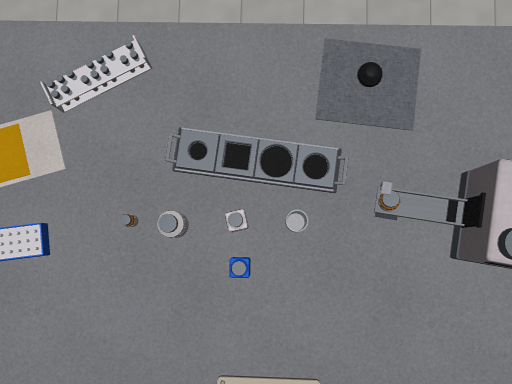

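View pics/s0.png

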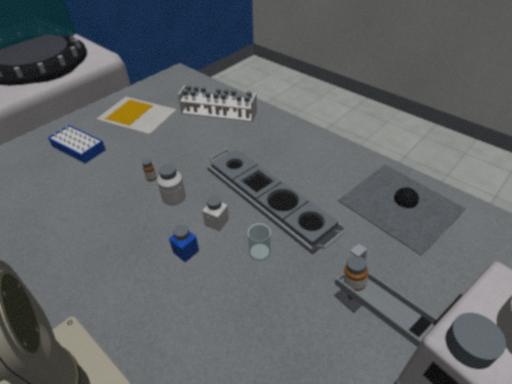

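The top view shows the rack with seats, left to right: vial (198,150), square (237,155), large (276,160) and medium (316,165). The vial is at (131,221), the large bottle at (172,224), the white square bottle at (236,220), the beaker at (297,221) and the medium bottle at (389,200) under the bracket. The blue look-alike is at (240,268).

Run:
```python
from h import *
T=camera("top");W=cloud(T);im=T["img"].astype(int)
v,u=np.mgrid[:384,:512]
def box(a,b,r=22): return (abs(u-a)<r)&(abs(v-b)<r)&np.isfinite(W[...,2])
def circ(m): 
    P=W[m]; (c,r)=cv2.minEnclosingCircle(P[:,:2].astype(np.float32)); return np.round(P.mean(0),4),np.round(c,4),round(r*2e3,1),m.sum()
for n,a,b,z0,z1 in (("large",172,224,.088,.105),("square",236,220,.068,.085),("vial",131,221,.053,.07),("med",389,200,.083,.1)):
    print(n,circ(box(a,b,15)&(W[...,2]>z0)&(W[...,2]<z1)))
m=box(236,220,15)&(W[...,2]>.046)
print("sq rect",cv2.minAreaRect(W[m][:,:2].astype(np.float32)))
g=im.sum(-1)
C=[]
for n,a,b in (("vial",198,150),("square",237,155),("large",276,160),("med",316,165)):
    m=box(a,b,19)&(g<120)&(W[...,2]<.024)
    print(n,circ(m), cv2.minAreaRect(W[m][:,:2].astype(np.float32)),np.median(g[m]))
m=(W[...,2]>.022)&(W[...,2]<.034)&(u>165)&(u<352)&(v>120)&(v<195)
print("rack",cv2.minAreaRect(W[m][:,:2].astype(np.float32)),np.median(W[m][:,2]))
# chute: rails
m=(u>374)&(u<465)&(v>180)&(v<228)&(W[...,2]>.02)
print("bottle region z"); 
for uu in range(372,468,6):
    col=[(round(W[r,uu,0],3),round(W[r,uu,1],3),round(W[r,uu,2],3)) for r in range(182,230,3) if W[r,uu,2]>.015]
    print(uu,[ (c[0],c[2]) for c in col], col[0][1] if col else None)
cv2.imwrite("pics/c1.png",cv2.resize(T["img"][170:240,360:480,::-1],None,fx=6,fy=6,interpolation=cv2.INTER_CUBIC))
```

```text
large (array([0.4535, 0.2246, 0.0957]), array([0.4535, 0.2252]), 40.1, np.int64(269))
square (array([0.4654, 0.0806, 0.0766]), array([0.4652, 0.0806]), 31.5, np.int64(162))
vial (array([0.4597, 0.3275, 0.0605]), array([0.4599, 0.3282]), 24.4, np.int64(93))
med (array([ 0.5202, -0.2489,  0.0924]), array([ 0.5231, -0.2463]), 50.1, np.int64(252))
sq rect ((0.46546438336372375, 0.08065884560346603), (0.04384501278400421, 0.044148385524749756), 13.830387115478516)
vial (array([0.6272, 0.1776, 0.0172]), array([0.6284, 0.1777]), 42.4, np.int64(215)) ((0.6264973878860474, 0.17738834023475647), (0.03831774368882179, 0.03778230771422386), 60.53567123413086) 88.0
square (array([0.6167, 0.0858, 0.0172]), array([0.6167, 0.0863]), 76.1, np.int64(558)) ((0.6168290972709656, 0.08612341433763504), (0.05697870999574661, 0.0562560074031353), 84.31602478027344) 88.0
large (array([ 0.6064, -0.0054,  0.0172]), array([ 0.6068, -0.0058]), 73.4, np.int64(736)) ((0.6066874265670776, -0.00617603212594986), (0.07104071229696274, 0.06987199187278748), 1.281960129737854) 88.0
med (array([ 0.5961, -0.0971,  0.0172
[... 5692 characters left out ...]
)), (np.float64(0.464), np.float64(0.023))] -0.401
462 [(np.float64(0.567), np.float64(0.021)), (np.float64(0.559), np.float64(0.028)), (np.float64(0.553), np.float64(0.026)), (np.float64(0.546), np.float64(0.027)), (np.float64(0.539), np.float64(0.031)), (np.float64(0.531), np.float64(0.034)), (np.float64(0.521), np.float64(0.07)), (np.float64(0.516), np.float64(0.055)), (np.float64(0.509), np.float64(0.058)), (np.float64(0.502), np.float64(0.058)), (np.float64(0.496), np.float64(0.054)), (np.float64(0.489), np.float64(0.054)), (np.float64(0.483), np.float64(0.059)), (np.float64(0.476), np.float64(0.062)), (np.float64(0.469), np.float64(0.073)), (np.float64(0.463), np.float64(0.065))] -0.43
```

View pics/c1.png

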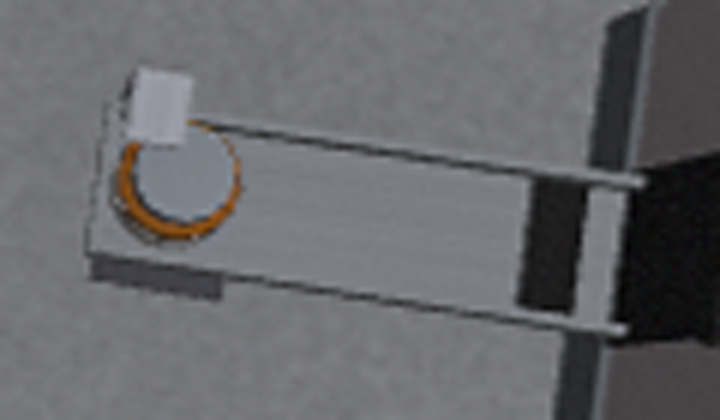

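```bash
cat > d.py <<'E'
import sys
from h import *
# usage: d.py x y z yaw(of tool y, deg; half-turn equivalent) ; '_' keeps the current value
o=manip.get_obs();p=o["position"];R=Ro.from_quat(o["ee_rot"]).as_matrix()
yaw=np.degrees(np.arctan2(R[1,1],R[0,1]))
print("t %.2f"%o["clock"],"p",p.round(4),"yaw %.1f"%yaw,"w %.2f gf %.1f"%(o["grip_width"],o["grasp_force"]),"q",o["joint_pos"].round(2),"tilt",R[:,2].round(3))
a=sys.argv[1:]
if a:
    t=np.array([p[i] if a[i]=="_" else float(a[i]) for i in range(3)])
    y=yaw if a[3]=="_" else float(a[3]); dy=(y-yaw+90)%180-90
    print("tool shift",((R.T@(t-p))/.15).round(3),"spin %.3f"%(-dy/30))
E
python3 d.py .460 .328 .16 45
```

```text
t 1.15 p [0.2224 0.5841 0.2172] yaw 69.2 w 1.01 gf 0.0 q [-1.23  0.33 -0.06  1.46  0.02  1.35 -0.09] tilt [ 0.  0. -1.]
tool shift [-2.088 -1.032  0.381] spin 0.805
```

Call:
carry_out:
  deltas:
    - [-0.35,-0.17,0,0.25,1]
    - [-0.7,-0.34,0,0.5,1]
    - [-1,-0.5,0,0.8,1]
    - [-1,-0.5,0,0.8,1]
  force: 30

```text
clock: 1.65
position: [0.3397, 0.4572, 0.2177]
ee_rot: [0.386, 0.923, 0.0, 0.001]
ft_force: [-0.4, -0.3, -0.0]
grip_width: 1.0
grasp_force: 0.0
```

```bash
python3 d.py .460 .328 .12 45
```

```text
t 1.65 p [0.3397 0.4572 0.2177] yaw 44.6 w 1.00 gf 0.0 q [-1.07  0.21  0.07  1.62 -0.01  1.32 -0.22] tilt [ 0.002 -0.    -1.   ]
tool shift [-1.175 -0.035  0.653] spin -0.012
```

Call:
carry_out:
  deltas:
    - [-0.35,0,0.2,0,1]
    - [-0.7,0,0.4,0,1]
    - [-0.95,0,0.6,0,1]
    - [-0.95,0,0.6,0,1]
    - [-0.95,0,0.6,0,1]

```text
clock: 2.28
position: [0.4361, 0.3617, 0.1276]
ee_rot: [0.381, 0.925, 0.0, -0.0]
ft_force: [-0.5, -0.3, -0.2]
grip_width: 1.0
grasp_force: 0.0
```

```bash
python3 d.py .460 .328 .047 45
python3 - <<'E'
from h import *
c=camera("wrist");save(c,"w1.png")
W=cloud(c); m=(W[...,2]>.054)&(W[...,2]<.066)&(abs(W[...,0]-.46)<.04)&(abs(W[...,1]-.328)<.04)
print(m.sum(),cv2.minEnclosingCircle(W[m][:,:2].astype(np.float32)) if m.sum() else 0)
E
python3 d.py .460 .328 .047 45
```

```text
t 2.27 p [0.4361 0.3617 0.1276] yaw 45.3 w 1.00 gf 0.0 q [-0.9   0.27  0.15  1.74 -0.04  1.13  0.05] tilt [-0.     0.001 -1.   ]
tool shift [-0.271 -0.048  0.537] spin 0.009
660 ((0.4582887291908264, 0.33073094487190247), 0.012067047879099846)
t 2.33 p [0.4361 0.3622 0.128 ] yaw 45.3 w 1.00 gf 0.0 q [-0.9   0.27  0.15  1.74 -0.04  1.13  0.05] tilt [ 0.     0.002 -1.   ]
tool shift [-0.274 -0.05   0.54 ] spin 0.011
```

View pics/w1.png

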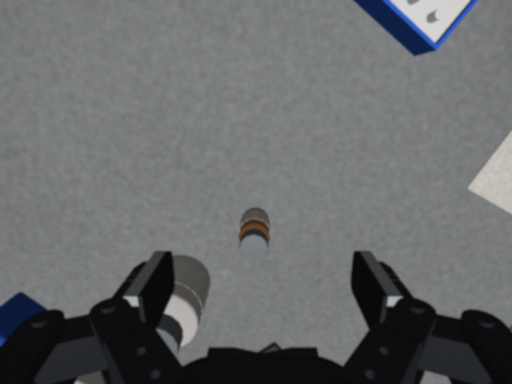

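The wrist view shows the vial at (255,235), midway between the fingers. Both measurements agree to about 2 mm.

Call:
carry_out:
  deltas:
    - [-0.26,-0.05,0.0,0,1]
    - [-0.26,-0.05,0.2,0,1]
    - [-0.26,-0.05,0.4,0,1]
    - [-0.26,-0.05,0.54,0,1]
    - [-0.26,-0.05,0.54,0,1]
    - [-0.26,-0.05,0.54,0,-0.4]
    - [-0.26,-0.05,0.54,0,-0.7]
    - [-0.26,-0.05,0.54,0,-1]
    - [-0.26,-0.05,0.54,0,-1]
    - [-0.26,-0.05,0.54,0,-1]
    - [-0.26,-0.05,0.54,0,-1]
    - [-0.26,-0.05,0.54,0,-1]
  force: 25

```text
clock: 3.82
position: [0.4593, 0.3273, 0.0462]
ee_rot: [0.381, 0.924, -0.0, -0.0]
ft_force: [-0.2, 0.4, 0.2]
grip_width: -0.001
grasp_force: 0.0
```

```bash
python3 d.py _ _ .13 _
```

```text
t 3.83 p [0.4593 0.3273 0.0462] yaw 45.2 w -0.00 gf 0.0 q [-0.84  0.36  0.17  1.82 -0.07  0.97  0.14] tilt [-0.  0. -1.]
tool shift [ 0.    -0.    -0.559] spin -0.000
```

Run:
```python
from h import *
c=camera("wrist");save(c,"w2.png"); 
c=camera("top");W=cloud(c)
m=(W[...,2]>.045)&(W[...,2]<.066)&(abs(W[...,0]-.46)<.06)&(abs(W[...,1]-.328)<.06)
print(m.sum(),W[m][:,:].mean(0))
S=camera("side");save(S,"s2.png")
cv2.imwrite("pics/m2.png",np.hstack([cv2.resize(cv2.imread("pics/w2.png"),(400,300)),cv2.resize(S["img"][120:220,90:223,::-1],(400,300))]))
```

```text
15 [0.46324704 0.31831007 0.0537878 ]
```

View pics/m2.png

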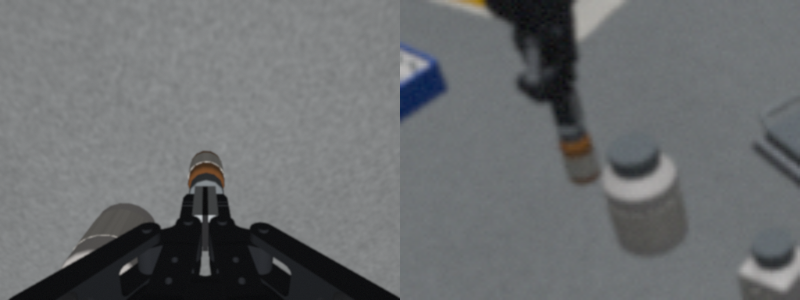

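Run:
```python
from h import *
o=manip.get_obs();p=o["position"];R=Ro.from_quat(o["ee_rot"]).as_matrix()
c=camera("wrist");W=cloud(c)
L=(W-p)@R
v,u=np.mgrid[:384,:512]
# vial pixels: image (250..278,195..245)
for v0 in range(190,262,6):
    print(v0,[ (L[v0,k]*1e3).round(0).tolist() if np.isfinite(L[v0,k,0]) else None for k in (240,254,262,270,284)])
print(np.round(p,4))
for q in ("vial_mid",):
    for n in("wrist","side"): 
        c=camera(n);print(n,[(np.round(b["position"],3).tolist(),round(b["conf"],2)) for b in boxes_of(q,c)[:2]])
# compare known objects with wrist: large bottle cap
m=(W[...,2]>.09)&(W[...,2]<.1)&(abs(W[...,0]-.4535)<.04)&(abs(W[...,1]-.225)<.04); print(m.sum(),W[m].mean(0) if m.any() else 0)
```

```text
190 [[18.0, -15.0, 45.0], [18.0, -5.0, 45.0], [18.0, 1.0, 45.0], [18.0, 6.0, 46.0], [18.0, 16.0, 45.0]]
196 [[13.0, -15.0, 46.0], [15.0, -5.0, 42.0], [17.0, 1.0, 35.0], [17.0, 6.0, 36.0], [13.0, 16.0, 46.0]]
202 [[9.0, -15.0, 45.0], [16.0, -5.0, 26.0], [17.0, 1.0, 24.0], [16.0, 6.0, 26.0], [9.0, 16.0, 46.0]]
208 [[5.0, -15.0, 46.0], [16.0, -4.0, 15.0], [17.0, 1.0, 13.0], [16.0, 5.0, 14.0], [5.0, 16.0, 45.0]]
214 [[0.0, -15.0, 46.0], [15.0, -4.0, 8.0], [16.0, 1.0, 5.0], [16.0, 5.0, 6.0], [9.0, 14.0, 23.0]]
220 [[-5.0, -15.0, 46.0], [13.0, -4.0, 3.0], [14.0, 1.0, 2.0], [14.0, 5.0, 2.0], [8.0, 14.0, 14.0]]
226 [[-9.0, -15.0, 46.0], [14.0, -4.0, -7.0], [15.0, 1.0, -9.0], [14.0, 5.0, -7.0], [9.0, 13.0, 5.0]]
232 [[-14.0, -15.0, 47.0], [13.0, -4.0, -13.0], [13.0, 1.0, -14.0], [14.0, 5.0, -14.0], [6.0, 13.0, 3.0]]
238 [[-19.0, -16.0, 46.0], [12.0, -3.0, -18.0], [12.0, 1.0, -18.0], [12.0, 5.0, -17.0], [7.0, 12.0, -8.0]]
244 [[-23.0, -16.0, 45.0], [13.0, -3.0, -26.0], [12.0, 1.0, -24.0], [13.0, 4.0, -25.0], [7.0, 12.0, -15.0]]
250 [[9.0, -10.0, -24.0], [12.0, -3.0, -31.0], [12.0, 1.0, -31.0], [13.0, 4.0, -31.0], [8.0, 11.0, -23.0]]
256 [[9.0, -10.0, -30.0], [12.0, -3.0, -36.0], [13.0, 1.0, -37.0], [12.0, 4.0, -37.0], [9.0, 11.0, -30.0]]
[0.4593 0.3274 0.0462]
wrist [([0.452, 0.336, 0.042], 0.89)]
side [([0.457, 0.319, 0.033], 0.58)]
0 0
```

Run:
```python
from h import *
o=manip.get_obs();p=o["position"];R=Ro.from_quat(o["ee_rot"]).as_matrix()
c=camera("side");W=cloud(c);L=(W-p)@R*1e3
v,u=np.mgrid[:384,:512]
near=(abs(L[...,0])<30)&(abs(L[...,1])<30)&(L[...,2]<44)
for r in range(100,190,3):
    k=np.where(near[r])[0]
    if len(k): print(r,k.min(),k.max(),L[r,k].mean(0).round(0),L[r,k].min(0).round(0),L[r,k].max(0).round(0),c["img"][r,int(k.mean())])
cv2.imwrite("pics/c3.png",np.hstack([cv2.resize(c["img"][110:190,120:200,::-1],(400,400),interpolation=cv2.INTER_CUBIC),cv2.resize(camera("wrist")["img"][170:290,196:316,::-1],(400,400),interpolation=cv2.INTER_CUBIC)]))
```

```text
100 110 138 [   1.  -29. -210.] [ -29.  -30. -212.] [  30.  -28. -208.] [61 60 53]
103 135 142 [ -24.  -16. -193.] [ -30.  -23. -198.] [ -19.   -9. -189.] [67 68 69]
106 115 141 [  -3.  -24. -192.] [ -29.  -29. -195.] [  28.  -17. -188.] [64 68 68]
109 115 141 [  -3.  -27. -186.] [ -28.  -30. -188.] [  28.  -22. -182.] [51 55 56]
112 116 142 [  -6.  -26. -178.] [ -28.  -30. -181.] [  28.  -21. -173.] [26 22 25]
115 117 144 [ -10.  -25. -169.] [ -30.  -29. -173.] [  28.  -18. -163.] [21 21 24]
118 118 144 [ -12.  -25. -161.] [ -29.  -29. -165.] [  28.  -20. -157.] [24 24 30]
121 119 145 [ -12.  -25. -153.] [ -30.  -30. -156.] [  27.  -21. -149.] [19 23 27]
124 121 146 [ -10.  -11. -135.] [ -23.  -30. -150.] [  24.   16. -117.] [19 19 25]
127 137 146 [ -13.   -4. -122.] [ -19.  -28. -139.] [ -10.   11. -111.] [26 26 26]
130 127 147 [  -9.   -9. -117.] [ -20.  -22. -127.] [ 20.  18. -98.] [33 32 36]
133 128 147 [ -12.  -14. -112.] [ -19.  -28. -122.] [ 17.  12. -93.] [22 23 25]
136 129 148 [ -11.  -10. -100.] [ -18.  -29. -114.] [ 19.  14. -83.] [27 24 26]
139 131 148 [ -9. -12. -94.] [
[... 426 characters left out ...]
50 [ -3.  -8. -35.] [-11. -13. -39.] [  7.   1. -27.] [24 24 28]
160 142 150 [ -3. -10. -27.] [-11. -12. -29.] [  7.  -4. -22.] [30 26 29]
163 143 151 [ -2.  -5. -13.] [-10.  -9. -16.] [ 9. -0. -8.] [74 75 81]
166 143 153 [-2. -5. -3.] [-13. -10.  -7.] [13.  2.  3.] [55 46 47]
169 144 154 [-3. -7.  6.] [-12. -12.   2.] [10.  3. 15.] [92 60 28]
172 143 158 [-1. -3. 19.] [-14. -13.  10.] [26. 26. 44.] [74 64 56]
175 145 158 [-4. -4. 29.] [-17. -11.  23.] [12. 11. 43.] [87 85 81]
178 140 156 [ 3. -7. 37.] [-12. -14.  31.] [30.  3. 44.] [77 76 74]
181 140 155 [ 12. -11.  43.] [-11. -14.  42.] [29. -9. 44.] [105 108 109]
184 141 155 [  4. -23.  43.] [-13. -26.  42.] [ 24. -21.  44.] [108 111 114]
```

View pics/c3.png

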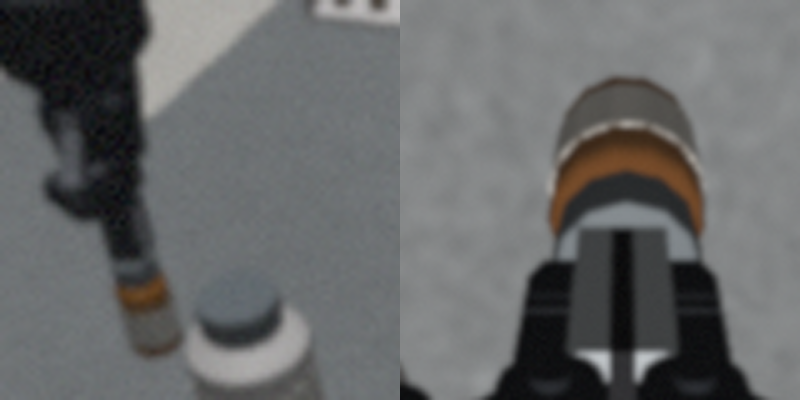

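The fingers shut just above the vial's cap, at (623,230) in the crop. The real fingertips are about 38 mm higher than the stated tool frame gives. The vial is unharmed, so I'll raise the arm, open the gripper and measure the tips.

Call:
carry_out:
  deltas:
    - [0,0,-0.1,0,-1]
    - [0,0,-0.3,0,-1]
    - [0,0,-0.3,0,1]
    - [0,0,-0.3,0,1]
    - [0,0,-0.3,0,1]
    - [0,0,-0.3,0,1]
    - [0,0,-0.3,0,1]

```text
clock: 5.2
position: [0.4591, 0.3272, 0.0909]
ee_rot: [0.381, 0.924, -0.0, -0.0]
ft_force: [-0.6, 1.1, -0.2]
grip_width: 0.996
grasp_force: 0.0
```

Run:
```python
from h import *
o=manip.get_obs();p=o["position"];R=Ro.from_quat(o["ee_rot"]).as_matrix();print(p.round(4),o["grip_width"])
c=camera("wrist");W=cloud(c);L=(W-p)@R*1e3
v,u=np.mgrid[:384,:512]
for a,b in ((60,0),(0,60)):pass
m=(abs(L[...,0])<14)&(abs(L[...,1])>30)&(abs(L[...,1])<62)&(L[...,2]<60)
for s in (1,-1):
    k=m&(L[...,1]*s>0); q=L[k]; t=q[q[:,2]>np.percentile(q[:,2],97)]
    print(s,k.sum(),np.percentile(q[:,2],[50,90,97,100]).round(1),t.mean(0).round(1),t.min(0).round(1),t.max(0).round(1), np.percentile(q,[1,99],axis=0).round(0).tolist())
    i=v[k].argmin(); print("top row",v[k][i],u[k][i],L[k][i].round(1))
cv2.imwrite("pics/w4.png",c["img"][:,:,::-1])
```

```text
[0.4591 0.3272 0.0909] 0.995819565407992
1 6843 [-76.8 -42.4 -34.4 -26.5] [  4.   44.  -31.7] [ -9.9  42.6 -34.4] [ 13.2  49.9 -26.5] [[-8.0, 39.0, -99.0], [14.0, 62.0, -31.0]]
top row 251 354 [ 11.2  43.4 -29.8]
-1 7647 [-78.7 -43.5 -34.6 -27.2] [  4.1 -42.7 -31.9] [ -9.5 -53.9 -34.6] [ 13.3 -41.5 -27.2] [[-8.0, -62.0, -99.0], [14.0, -38.0, -31.0]]
top row 251 155 [ 12.2 -48.5 -31.6]
```

View pics/w4.png

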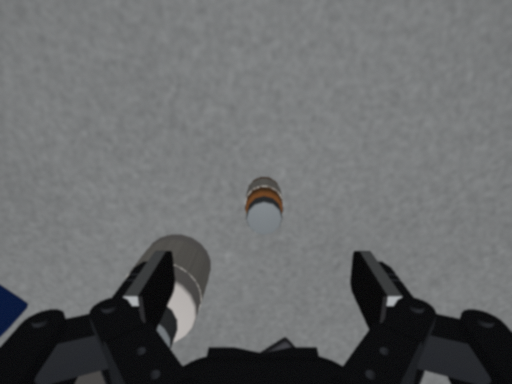

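The wrist view shows the open fingertips at (354,251) and (155,251), about 29 mm behind the TCP. They were 16 mm behind it when shut. I'll command heights with that offset.

Call:
carry_out:
  deltas:
    - [0.01,0,0.2,0,1]
    - [0.01,0,0.4,0,1]
    - [0.01,0,0.59,0,1]
    - [0.01,0,0.59,0,1]
    - [0.01,0,0.59,0,0]
    - [0.01,0,0.59,0,-0.5]
    - [0.01,0,0.59,0,-1]
    - [0.01,0,0.59,0,-1]
    - [0.01,0,0.59,0,-1]
    - [0.01,0,0.59,0,-1]
  force: 25

```text
clock: 6.5
position: [0.4586, 0.3288, 0.0036]
ee_rot: [0.381, 0.924, 0.001, 0.0]
ft_force: [-1.0, -0.8, 6.2]
grip_width: 0.312
grasp_force: 25.1
```

```bash
sed -i 's/^    y=yaw/    t[:2]-=(R@[.0015,.0007,0])[:2]*(a[0]!="_")\n    y=yaw/' d.py; python3 d.py .6275 .1778 .07 _
```

```text
t 6.50 p [0.4586 0.3288 0.0036] yaw 45.2 w 0.31 gf 25.1 q [-0.84  0.42  0.16  1.84 -0.08  0.89  0.15] tilt [ 0.001  0.001 -1.   ]
tool shift [-1.518  0.076 -0.443] spin -0.000
```

Call:
carry_out:
  deltas:
    - [0,0,-0.1,0,-1]
    - [0,0,-0.3,0,-1]
    - [-0.25,0.02,-0.5,0,-1]
    - [-0.5,0.04,-0.5,0,-1]
    - [-0.8,0.06,-0.5,0,-1]
    - [-0.8,0.06,-0.5,0,-1]
    - [-0.8,0.06,-0.5,0,-1]

```text
clock: 7.38
position: [0.5494, 0.2506, 0.0782]
ee_rot: [0.381, 0.924, 0.0, -0.0]
ft_force: [-0.6, 0.2, 0.2]
grip_width: 0.314
grasp_force: 24.8
```

```bash
python3 d.py .6275 .1778 .021 _
```

```text
t 7.38 p [0.5494 0.2506 0.0782] yaw 45.2 w 0.31 gf 24.8 q [-0.68  0.4   0.22  1.69 -0.1   1.06  0.36] tilt [-0.     0.001 -1.   ]
tool shift [-0.721  0.018  0.381] spin -0.000
```

Call:
carry_out:
  deltas:
    - [-0.35,0,0,0,-1]
    - [-0.72,0.02,0,0,-1]
    - [-0.72,0.02,0,0,-1]
    - [-0.72,0.02,0.15,0,-1]
    - [-0.72,0.02,0.25,0,-1]
    - [-0.72,0.02,0.34,0,-1]
    - [-0.72,0.02,0.385,0,-1]
    - [-0.72,0.02,0.385,0,-1]
    - [-0.72,0.02,0.385,0,-1]

```text
clock: 8.5
position: [0.6285, 0.1764, 0.0202]
ee_rot: [0.381, 0.924, 0.0, 0.0]
ft_force: [0.3, -0.7, -0.5]
grip_width: 0.315
grasp_force: 25.0
```

```bash
python3 d.py .6275 .1778 .02 _; python3 -c "
from h import *
print(manip.get_obs()['ft_force'])
c=camera('wrist');save(c,'w5.png')"
```

```text
t 8.50 p [0.6285 0.1764 0.0202] yaw 45.2 w 0.31 gf 25.0 q [-0.53  0.57  0.24  1.59 -0.15  1.    0.55] tilt [ 0.  0. -1.]
tool shift [ 0.001 -0.003  0.001] spin -0.000
[ 0.28191103 -0.72570658 -0.54479486]
```

View pics/w5.png

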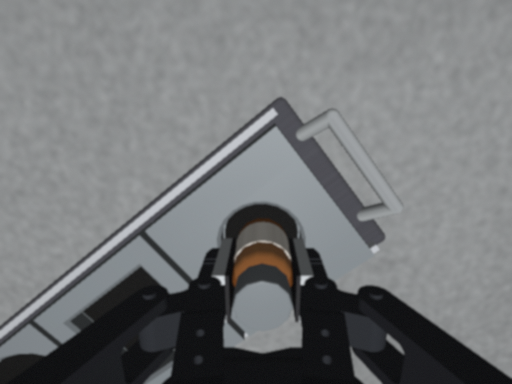

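The vial is in the small well at (260,230), centred. I'll release it and retreat upward.

Call:
carry_out:
  deltas:
    - [0,0,0,0,-0.2]
    - [0,0,0,0,0.2]
    - [0,0,0,0,1]
    - [0,0,0,0,1]
    - [0,0,-0.2,0,1]
    - [0,0,-0.5,0,1]
    - [0,0,-0.8,0,1]
    - [0,0,-0.8,0.4,1]
    - [0,0,-0.8,0.4,1]

```text
clock: 9.68
position: [0.6283, 0.1762, 0.1402]
ee_rot: [0.476, 0.879, 0.0, 0.0]
ft_force: [-0.1, 0.0, -0.6]
grip_width: 0.998
grasp_force: 0.0
```

```bash
python3 d.py .4535 .225 .10 26
python3 - <<'E'
from h import *
c=camera("top");W=cloud(c);m=(W[...,2]>.065)&(W[...,2]<.085)&(abs(W[...,0]-.6275)<.03)&(abs(W[...,1]-.178)<.03)
print(m.sum(),W[m].mean(0))
E
```

```text
t 9.68 p [0.6283 0.1762 0.1402] yaw 33.1 w 1.00 gf 0.0 q [-0.57  0.45  0.31  1.5  -0.14  1.22  0.33] tilt [ 0.  0. -1.]
tool shift [ 0.9   -0.803  0.268] spin 0.238
4 [0.62865107 0.16815919 0.07265342]
```

Call:
carry_out:
  deltas:
    - [0.3,-0.27,0,0,1]
    - [0.6,-0.54,0,0.1,1]
    - [0.9,-0.8,0,0.24,1]
    - [0.9,-0.8,0,0.24,1]
    - [0.9,-0.8,0,0.24,1]

```text
clock: 10.35
position: [0.4544, 0.2233, 0.1399]
ee_rot: [0.529, 0.849, 0.0, 0.0]
ft_force: [0.2, 0.3, 0.6]
grip_width: 1.0
grasp_force: 0.0
```

```bash
python3 - <<'E'
from h import *
c=camera("wrist");W=cloud(c);m=(W[...,2]>.09)&(W[...,2]<.101)&(abs(W[...,0]-.4535)<.04)&(abs(W[...,1]-.225)<.04)
print(m.sum(),cv2.minEnclosingCircle(W[m][:,:2].astype(np.float32)))
E
python3 d.py .4535 .225 .018 26
```

```text
2377 ((0.4517650604248047, 0.2270892858505249), 0.02002113312482834)
t 10.40 p [0.4549 0.223  0.1398] yaw 26.0 w 1.00 gf 0.0 q [-0.79  0.13  0.27  1.88 -0.04  1.13 -0.06] tilt [ 0. -0. -1.]
tool shift [ 0.006 -0.007  0.812] spin 0.001
```

Call:
carry_out:
  deltas:
    - [0.015,-0.01,0.2,0,1]
    - [0.015,-0.01,0.45,0,1]
    - [0.015,-0.01,0.7,0,1]
    - [0.015,-0.01,0.81,0,1]
    - [0.015,-0.01,0.81,0,1]
    - [0.015,-0.01,0.81,0,0.3]
    - [0.015,-0.01,0.81,0,0]
    - [0.015,-0.01,0.81,0,-1]
    - [0.015,-0.01,0.81,0,-1]
    - [0.015,-0.01,0.81,0,-1]
  force: 35

```text
clock: 11.65
position: [0.4527, 0.2254, 0.0201]
ee_rot: [0.53, 0.848, 0.001, 0.0]
ft_force: [-0.8, -1.9, 4.5]
grip_width: 0.689
grasp_force: 37.2
```

```bash
python3 d.py .607 -.0054 .11 0
```

```text
t 11.65 p [0.4527 0.2254 0.0201] yaw 26.0 w 0.69 gf 37.2 q [-0.78  0.28  0.25  1.99 -0.09  0.87 -0.02] tilt [ 0.002  0.002 -1.   ]
tool shift [-1.843  0.248 -0.6  ] spin 0.865
```

Call:
carry_out:
  deltas:
    - [0,0,-0.1,0,-1]
    - [0,0,-0.3,0,-1]
    - [-0.2,0.03,-0.6,0,-1]
    - [-0.45,0.06,-0.6,0.2,-1]
    - [-0.7,0.09,-0.6,0.4,-1]
    - [-0.95,0.12,-0.6,0.6,-1]
    - [-0.95,0.12,-0.6,0.8,-1]
    - [-0.95,0.12,-0.6,0.8,-1]

```text
clock: 12.65
position: [0.5305, 0.1047, 0.1095]
ee_rot: [0.695, 0.719, 0.001, 0.0]
ft_force: [0.2, 1.0, -1.8]
grip_width: 0.689
grasp_force: 38.5
```

```bash
python3 d.py .607 -.0054 .11 0
```

```text
t 12.65 p [0.5305 0.1047 0.1095] yaw 2.0 w 0.69 gf 38.5 q [-0.64  0.24  0.41  1.84 -0.11  1.08 -0.15] tilt [ 0.001  0.001 -1.   ]
tool shift [-0.761  0.48  -0.003] spin 0.066
```

Call:
carry_out:
  deltas:
    - [-0.25,0.16,0,0,-1]
    - [-0.5,0.32,0,0,-1]
    - [-0.76,0.48,0,0,-1]
    - [-0.76,0.48,0,0,-1]
    - [-0.76,0.48,0.2,0,-1]
    - [-0.76,0.48,0.34,0,-1]
    - [-0.76,0.48,0.44,0,-1]
    - [-0.76,0.48,0.48,0,-1]
    - [-0.76,0.48,0.48,0,-1]

```text
clock: 13.78
position: [0.6064, -0.0064, 0.037]
ee_rot: [0.695, 0.719, 0.0, 0.0]
ft_force: [0.9, 0.1, -1.4]
grip_width: 0.692
grasp_force: 38.7
```

```bash
python3 d.py .607 -.0054 .036 _; python3 -c "
from h import *
print(manip.get_obs()['ft_force'])"
```

```text
t 13.78 p [ 0.6064 -0.0064  0.037 ] yaw 2.0 w 0.69 gf 38.7 q [-0.42  0.48  0.44  1.72 -0.24  0.99  0.15] tilt [ 0.001  0.    -1.   ]
tool shift [-0.004 -0.001  0.007] spin -0.000
[ 0.90211686  0.13702735 -1.3624669 ]
```

Call:
carry_out:
  deltas:
    - [0,0,0.01,0,-1]
    - [0,0,0.01,0,0.5]
    - [0,0,0.01,0,0.7]
    - [0,0,0.01,0,1]
    - [0,0,0.01,0,1]
    - [0,0,-0.25,0,1]
    - [0,0,-0.5,0,1]
    - [0,0,-0.75,0,1]
    - [0,0,-0.75,0,1]

```text
clock: 14.9
position: [0.6079, -0.007, 0.1521]
ee_rot: [0.695, 0.719, 0.002, 0.002]
ft_force: [0.4, 0.3, 0.3]
grip_width: 1.004
grasp_force: 0.0
```

```bash
python3 d.py .465 .0817 .10 13.8
python3 - <<'E'
from h import *
c=camera("wrist");W=cloud(c);m=(W[...,2]>.104)&(W[...,2]<.118)&(abs(W[...,0]-.607)<.04)&(abs(W[...,1])<.04)
print(m.sum(),W[m][:,2].mean(),cv2.minEnclosingCircle(W[m][:,:2].astype(np.float32)))
E
```

```text
t 14.90 p [ 0.6079 -0.007   0.1521] yaw 1.9 w 1.00 gf 0.0 q [-0.45  0.35  0.48  1.62 -0.17  1.2   0.1 ] tilt [ 0.005  0.001 -1.   ]
tool shift [ 0.613 -0.938  0.343] spin -0.395
2467 0.11148474529728039 ((0.6058615446090698, -0.004734159912914038), 0.020076919347047806)
```

Call:
carry_out:
  deltas:
    - [0.2,-0.3,0,-0.1,0.6]
    - [0.4,-0.6,0,-0.2,0.6]
    - [0.61,-0.94,0,-0.39,0.6]
    - [0.61,-0.94,0.2,-0.39,0.6]
    - [0.61,-0.94,0.3,-0.39,0.6]
    - [0.61,-0.94,0.3,-0.39,0.6]

```text
clock: 15.7
position: [0.4614, 0.079, 0.1025]
ee_rot: [0.618, 0.786, -0.002, -0.001]
ft_force: [-0.1, -0.6, -0.0]
grip_width: 0.799
grasp_force: 0.0
```

```bash
python3 - <<'E'
from h import *
c=camera("wrist");save(c,"w6.png");W=cloud(c);B=(abs(W[...,0]-.465)<.035)&(abs(W[...,1]-.081)<.035)
m=B&(W[...,2]>.07)&(W[...,2]<.084)
print(m.sum(),cv2.minEnclosingCircle(W[m][:,:2].astype(np.float32)))
m=B&(W[...,2]>.046)&(W[...,2]<.06);print(m.sum(),cv2.minAreaRect(W[m][:,:2].astype(np.float32)))
E
python3 d.py .4645 .0817 .002 13.8
```

```text
1802 ((0.46384626626968384, 0.08266205340623856), 0.015993759036064148)
1718 ((0.4637512266635895, 0.08301709592342377), (0.04397254437208176, 0.04333396255970001), 14.23300552368164)
t 15.75 p [0.4621 0.0791 0.1034] yaw 13.6 w 0.80 gf 0.0 q [-0.65  0.09  0.4   2.02 -0.04  1.05  0.01] tilt [-0.001 -0.001 -1.   ]
tool shift [0.004 0.016 0.676] spin -0.007
```

View pics/w6.png

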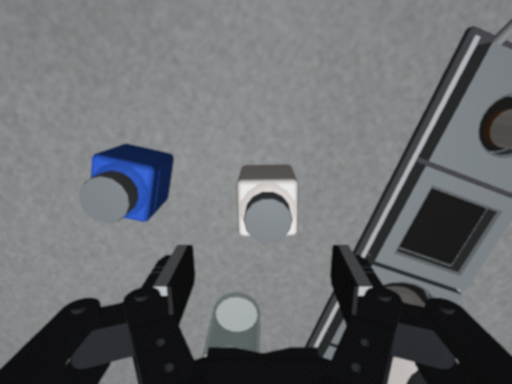

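The wrist view shows the white square bottle at (268,205), between the fingers and square with them. The blue one at (130,185) and the beaker at (237,320) are clear.

Call:
carry_out:
  deltas:
    - [0.01,0.015,0.2,0,0.6]
    - [0.01,0.015,0.4,0,0.6]
    - [0.01,0.015,0.6,0,0.6]
    - [0.01,0.015,0.675,0,0.6]
    - [0.01,0.015,0.675,0,0.3]
    - [0.01,0.015,0.675,0,0.1]
    - [0.01,0.015,0.675,0,-1]
    - [0.01,0.015,0.675,0,-1]
    - [0.01,0.015,0.675,0,-1]
  force: 35

```text
clock: 16.88
position: [0.465, 0.0821, 0.004]
ee_rot: [0.618, 0.786, 0.001, 0.001]
ft_force: [-0.2, -0.7, 7.0]
grip_width: 0.511
grasp_force: 36.6
```

```bash
python3 d.py .6172 .0863 .09 -6.4
```

```text
t 16.88 p [0.465  0.0821 0.004 ] yaw 13.6 w 0.51 gf 36.6 q [-0.62  0.25  0.39  2.09 -0.13  0.82  0.08] tilt [ 0.002  0.001 -1.   ]
tool shift [-0.222  0.989 -0.571] spin 0.668
```

Call:
carry_out:
  deltas:
    - [0,0,-0.1,0,-1]
    - [0,0,-0.3,0.2,-1]
    - [0,0,-0.57,0.4,-1]
    - [-0.07,0.3,-0.57,0.67,-1]
    - [-0.15,0.65,-0.57,0.67,-1]
    - [-0.22,0.98,-0.57,0.67,-1]
    - [-0.22,0.98,-0.57,0.67,-1]
    - [-0.22,0.98,-0.57,0.67,-1]

```text
clock: 17.88
position: [0.6139, 0.0842, 0.0885]
ee_rot: [0.746, 0.666, -0.0, -0.0]
ft_force: [-0.8, -0.2, -0.6]
grip_width: 0.509
grasp_force: 36.5
```

```bash
python3 d.py .6172 .0863 .0205 -6.4
```

```text
t 17.88 p [0.6139 0.0842 0.0885] yaw -6.5 w 0.51 gf 36.5 q [-0.57  0.45  0.46  1.65 -0.22  1.1  -0.16] tilt [-0.001 -0.    -1.   ]
tool shift [0.006 0.016 0.454] spin -0.002
```

Call:
carry_out:
  deltas:
    - [0.01,0.01,0.1,0,-1]
    - [0.01,0.01,0.25,0,-1]
    - [0.01,0.01,0.38,0,-1]
    - [0.01,0.01,0.45,0,-1]
    - [0.01,0.01,0.46,0,-1]
    - [0.01,0.01,0.46,0,-1]

```text
clock: 18.62
position: [0.6161, 0.0858, 0.0194]
ee_rot: [0.746, 0.666, 0.0, -0.0]
ft_force: [-1.8, -0.1, 1.5]
grip_width: 0.511
grasp_force: 37.7
```

```bash
python3 d.py .6172 .0863 .0205 -6.4;python3 -c "
from h import *
print(manip.get_obs()['ft_force'])"
```

```text
t 18.62 p [0.6161 0.0858 0.0194] yaw -6.4 w 0.51 gf 37.7 q [-0.55  0.53  0.43  1.69 -0.26  0.98 -0.13] tilt [ 0.  0. -1.]
tool shift [-0.006  0.002 -0.007] spin -0.002
[-1.82085903 -0.09365139  1.53500064]
```

Call:
carry_out:
  deltas:
    - [0,0,0,0,0.1]
    - [0,0,0,0,0.4]
    - [0,0,0,0,0.8]
    - [0,0,0,0,0.8]
    - [0,0,-0.25,0,0.8]
    - [0,0,-0.6,0,0.8]
    - [0,0,-1,0,0.8]
    - [0,0,-1,0,0]
    - [0,0,-1,0,-1]

```text
clock: 19.75
position: [0.616, 0.0858, 0.1689]
ee_rot: [0.746, 0.666, 0.0, -0.0]
ft_force: [0.0, -0.2, 0.4]
grip_width: 0.487
grasp_force: 0.0
```

```bash
python3 - <<'E'
from h import *
c=camera("wrist");W=cloud(c)
for n,x,y,h in (("sq",.617,.086,.092),("vial",.6275,.178,.076)):
    m=(abs(W[...,0]-x)<.03)&(abs(W[...,1]-y)<.03)&(abs(W[...,2]-h)<.007)
    print(n,m.sum(),W[m].mean(0) if m.any() else 0)
c=camera("top");W=cloud(c)
# chute floor & rails fit
v,u=np.mgrid[:384,:512]
m=(u>402)&(u<445)&(v>185)&(v<228)&(W[...,2]>.03)
P=W[m]; 
# rails: per y-bin extremes
A=[];
for y in np.arange(-.37,-.285,.01):
    q=P[abs(P[:,1]-y)<.005]; fl=np.median(q[:,2]); 
    hi=q[(q[:,2]>fl+.006)]
    A.append((y,fl,hi[hi[:,0]>.5][:,0].mean(),hi[hi[:,0]<.5][:,0].mean()))
A=np.array(A);print(A.round(4)); 
for j in(1,2,3): print(np.polyfit(A[:,0],A[:,j],1))
# med bottle cap
im=c["img"].astype(int)
m=(abs(u-389)<15)&(abs(v-200)<15)&(W[...,2]>.082)&(W[...,2]<.098)&(abs(im[...,0]-im[...,2])<25)
P=W[m]; print("cap",P.mean(0),P.min(0),P.max(0))
m=(abs(u-387)<9)&(abs(v-187)<9)&(W[...,2]>.098);P=W[m];print("bracket",P.mean(0),P.min(0),P.max(0))
E
python3 d.py
```

```text
sq 1190 [0.6156118  0.08743837 0.09239766]
vial 779 [0.62792131 0.17760274 0.07677767]
[[-0.37    0.0503  0.5277  0.4734]
 [-0.36    0.0487  0.5299  0.4752]
 [-0.35    0.0478  0.5307  0.4764]
 [-0.34    0.0458  0.5326  0.4779]
 [-0.33    0.0449  0.5335  0.4792]
 [-0.32    0.0433  0.5354  0.4812]
 [-0.31    0.0416  0.5367  0.4822]
 [-0.3     0.0407  0.5381  0.4835]
 [-0.29    0.0408  0.5403  0.4849]]
[-0.12798399  0.00263235]
[0.14941679 0.58320579]
[0.142944   0.52651351]
cap [ 0.51863593 -0.25012928  0.09182869] [ 0.50182754 -0.26800746  0.08442648] [ 0.54416033 -0.23040176  0.09791059]
bracket [ 0.54029045 -0.24126629  0.10023327] [ 0.52687315 -0.2507315   0.09808138] [ 0.55432265 -0.22984362  0.10541335]
t 19.85 p [0.6154 0.0857 0.1677] yaw -6.4 w 0.30 gf 0.0 q [-0.59  0.38  0.49  1.56 -0.18  1.25 -0.19] tilt [-0.002 -0.    -1.   ]
```

```bash
python3 - <<'E'
from h import *
o=manip.get_obs();p=o["position"];R=Ro.from_quat(o["ee_rot"]).as_matrix()
c=camera("wrist");C=-c["R"].T@c["t"];print("cam in tool mm",((C-p)@R*1e3).round(0))
E
python3 d.py .5106 -.2497 .168 -98.3
```

```text
cam in tool mm [  80.   -1. -157.]
t 19.90 p [0.6154 0.0857 0.1677] yaw -6.4 w 0.21 gf 0.0 q [-0.59  0.38  0.49  1.56 -0.18  1.25 -0.19] tilt [-0.002 -0.001 -1.   ]
tool shift [-2.31e+00 -4.48e-01  1.00e-03] spin -2.938
```

Call:
carry_out:
  deltas:
    - [-0.3,-0.1,0,0.3,0]
    - [-0.6,-0.2,0,0.6,0.5]
    - [-0.9,-0.3,0,0.9,1]
    - [-1,-0.44,0,1,1]
    - [-1,-0.44,0,1,1]

```text
clock: 20.52
position: [0.5323, -0.0572, 0.1685]
ee_rot: [0.893, 0.449, -0.001, -0.001]
ft_force: [0.0, 0.7, -0.7]
grip_width: 1.003
grasp_force: 0.0
```

```bash
python3 d.py .5106 -.2497 .168 -98.3
```

```text
t 20.52 p [ 0.5323 -0.0572  0.1685] yaw -36.6 w 1.00 gf 0.0 q [-0.55  0.18  0.64  1.79 -0.12  1.2  -0.51] tilt [-0.001  0.    -1.   ]
tool shift [-1.127  0.644  0.003] spin 2.057
```

Call:
carry_out:
  deltas:
    - [-0.3,0.2,0,0.3,1]
    - [-0.6,0.4,0,0.6,1]
    - [-0.9,0.6,0,0.9,1]
    - [-1,0.64,0,1,1]
    - [-1,0.64,0,1,1]

```text
clock: 21.15
position: [0.5219, -0.2337, 0.1685]
ee_rot: [0.979, 0.204, -0.001, 0.0]
ft_force: [0.4, 0.6, -0.6]
grip_width: 0.998
grasp_force: 0.0
```

```bash
python3 d.py .5106 -.2497 .168 -98.3
```

```text
t 21.15 p [ 0.5219 -0.2337  0.1685] yaw -66.4 w 1.00 gf 0.0 q [-0.33  0.31  0.81  1.71 -0.23  1.23 -0.62] tilt [-0.001 -0.    -1.   ]
tool shift [-0.122  0.063  0.004] spin 1.063
```

Call:
carry_out:
  deltas:
    - [-0.12,0.06,0,0.3,1]
    - [-0.12,0.06,0,0.6,1]
    - [-0.12,0.06,0.0,1,1]
    - [-0.12,0.06,0.0,1,1]
    - [-0.12,0.06,0.0,1,1]

```text
clock: 21.78
position: [0.5096, -0.2476, 0.169]
ee_rot: [0.999, -0.053, -0.0, -0.0]
ft_force: [0.1, 0.7, -0.3]
grip_width: 1.003
grasp_force: 0.0
```

```bash
python3 d.py .5106 -.2497 .06 -98.3
python3 - <<'E'
from h import *
c=camera("wrist");save(c,"w7.png")
W=cloud(c)
m=(abs(W[...,0]-.519)<.03)&(abs(W[...,1]+.25)<.035)&(W[...,2]>.083)&(W[...,2]<.0965);P=W[m]
print("cap",m.sum(),P.mean(0),P.min(0),P.max(0))
m=(abs(W[...,0]-.54)<.03)&(abs(W[...,1]+.24)<.03)&(W[...,2]>.098);P=W[m];print("br",P.mean(0),P.min(0),P.max(0))
E
```

```text
t 21.77 p [ 0.5096 -0.2476  0.169 ] yaw -96.1 w 1.00 gf 0.0 q [-0.38  0.32  0.91  1.72 -0.27  1.23 -1.08] tilt [-0.     0.001 -1.   ]
tool shift [-0.002  0.009  0.727] spin 0.074
cap 1331 [ 0.51641583 -0.25175781  0.09136124] [ 0.49906837 -0.26814506  0.08311797] [ 0.54891284 -0.23236097  0.09521462]
br [ 0.52467027 -0.23770984  0.25059931] [ 0.51545088 -0.26999233  0.09800606] [ 0.5521188  -0.21001418  0.27712553]
```

View pics/w7.png

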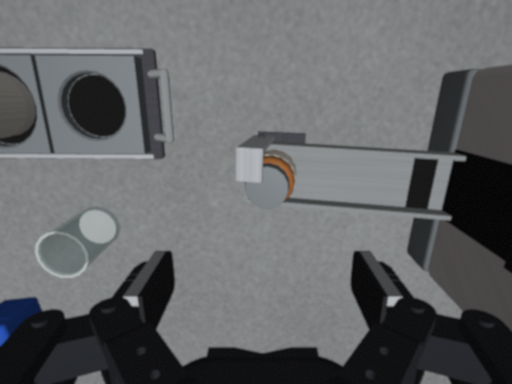

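The wrist view shows the medium bottle's cap at (268,185), with the bracket's tongue at (250,160) overlapping its +x side. The fingers will straddle it on the -x side and push with the front finger, while the back finger guards against tipping.

Call:
carry_out:
  deltas:
    - [-0.015,0.01,0.2,0.07,1]
    - [-0.015,0.01,0.4,0.07,1]
    - [-0.015,0.01,0.6,0.07,1]
    - [-0.015,0.01,0.8,0.07,1]
    - [-0.015,0.01,0.9,0.07,1]
    - [-0.015,0.01,0.94,0.07,1]
    - [-0.015,0.01,0.94,0.07,1]
  force: 20

```text
clock: 22.7
position: [0.5069, -0.2504, 0.0286]
ee_rot: [0.997, -0.074, 0.0, 0.0]
ft_force: [0.6, -0.6, 0.1]
grip_width: 1.0
grasp_force: 0.0
```

```bash
python3 d.py .5086 -.2497 .028 -98.3
python3 - <<'E'
from h import *
c=camera("wrist");S=camera("side")
cv2.imwrite("pics/m8.png",np.hstack([cv2.resize(c["img"][:,:,::-1],(400,300)),cv2.resize(S["img"][210:330,300:460,::-1],(400,300),interpolation=cv2.INTER_CUBIC)]))
E
```

```text
t 22.70 p [ 0.5069 -0.2504  0.0286] yaw -98.5 w 1.00 gf 0.0 q [-0.28  0.5   0.81  1.85 -0.43  0.98 -1.  ] tilt [ 0.001 -0.    -1.   ]
tool shift [ 0.    -0.011  0.004] spin -0.007
```

View pics/m8.png

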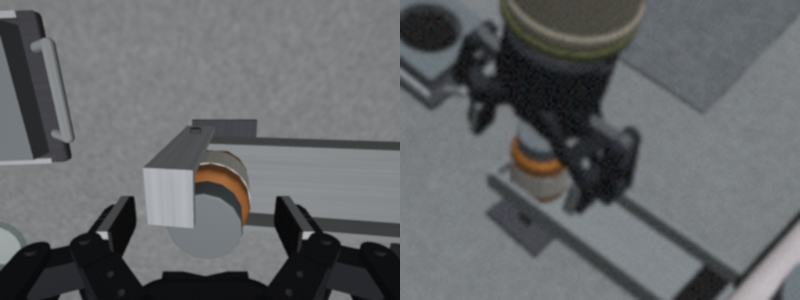

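The wrist view shows the fingers straddling the bottle's cap at (205,220), left of the machine and clear of the tongue at (170,195). I'll close to a loose cage and push up the chute.

Call:
carry_out:
  deltas:
    - [0,0,0,0,0.5]
    - [0,0,0,0,0.25]
    - [0,0,0,0,0.25]
    - [0,0,0,0,0.25]
    - [0,0.04,-0.005,0,0.25]
    - [0,0.08,-0.01,0,0.25]
    - [0,0.12,-0.015,0,0.25]
    - [0,0.16,-0.02,0,0.25]
    - [0,0.2,-0.027,0,0.25]
    - [0,0.24,-0.033,0,0.25]
    - [0,0.28,-0.038,0,0.25]
    - [0,0.31,-0.042,0,0.25]
    - [0,0.31,-0.042,0,0.25]
    - [0,0.31,-0.042,0,0.25]

```text
clock: 24.55
position: [0.4997, -0.2962, 0.0344]
ee_rot: [0.997, -0.074, -0.0, 0.0]
ft_force: [0.2, 0.4, -0.4]
grip_width: 0.625
grasp_force: 0.0
```

```bash
python3 d.py
python3 - <<'E'
from h import *
print(manip.get_obs()["ft_force"])
c=camera("wrist");S=camera("side")
o=manip.get_obs();p=o["position"];R=Ro.from_quat(o["ee_rot"]).as_matrix()
W=cloud(c);L=(W-p)@R*1e3
m=(W[...,2]>.088)&(W[...,2]<.108)&(abs(L[...,1])<25)&(L[...,0]>-10)&(L[...,0]<40);P=L[m]
print("cap local",m.sum(),P.mean(0),np.percentile(P,[1,99],axis=0).round(1))
cv2.imwrite("pics/m9.png",np.hstack([cv2.resize(c["img"][:,:,::-1],(400,300)),cv2.resize(S["img"][210:330,300:460,::-1],(400,300),interpolation=cv2.INTER_CUBIC)]))
E
```

```text
t 24.55 p [ 0.4997 -0.2962  0.0344] yaw -98.5 w 0.62 gf 0.0 q [-0.19  0.52  0.81  1.81 -0.44  1.   -0.92] tilt [-0. -0. -1.]
[ 0.18442811  0.36700431 -0.35229515]
cap local 7253 [ 13.54654293  -6.75751123 -62.09946592] [[ -5.  -23.8 -65.4]
 [ 28.5   9.9 -54.4]]
```

View pics/m9.png

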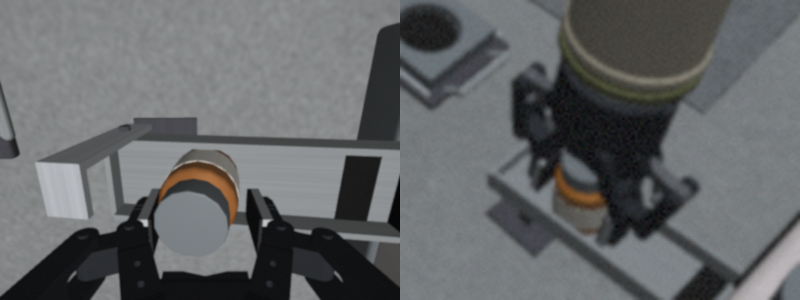

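The medium bottle stands upright at (192,215) between the fingers, well clear of the bracket at (65,185). I'll push it 10 mm more, centre the gripper across the bottle, grip it and lift.

Call:
carry_out:
  deltas:
    - [0,0.035,-0.005,0,0.25]
    - [0,0.067,-0.01,0,0.25]
    - [0,0.067,-0.01,0,0.25]
    - [0,0.05,-0.02,0,0.25]
    - [0.03,0.047,-0.036,0,0.25]
    - [0.06,0.047,-0.036,0,0.25]
    - [0.06,0.047,-0.036,0,0.25]
    - [0.06,0.047,-0.036,0,0]
    - [0.06,0.047,-0.036,0,-1]
    - [0.06,0.047,-0.036,0,-1]
    - [0.06,0.047,-0.036,0,-1]
    - [0.06,0.047,-0.036,0,-1]
  force: 30

```text
clock: 26.15
position: [0.5077, -0.3047, 0.0403]
ee_rot: [0.997, -0.075, 0.0, -0.0]
ft_force: [-0.6, 0.6, 5.1]
grip_width: 0.518
grasp_force: 29.5
```

```bash
python3 d.py
python3 - <<'E'
from h import *
o=manip.get_obs();p=o["position"];R=Ro.from_quat(o["ee_rot"]).as_matrix();print(o["ft_force"])
c=camera("wrist");W=cloud(c);L=(W-p)@R*1e3
m=(W[...,2]>.088)&(W[...,2]<.112)&(abs(L[...,1])<25)&(L[...,0]>-10)&(L[...,0]<40);P=L[m]
print("cap local",m.sum(),P.mean(0),np.percentile(P,[1,50,99],axis=0).round(1))
E
```

```text
t 26.15 p [ 0.5077 -0.3047  0.0403] yaw -98.6 w 0.52 gf 29.5 q [-0.17  0.54  0.81  1.77 -0.45  1.02 -0.91] tilt [ 0.001  0.    -1.   ]
[-0.56692322  0.59650132  5.07269105]
cap local 7294 [  6.16344192  -2.39146531 -57.24457861] [[ -9.5 -24.6 -69.9]
 [  6.9  -3.  -57.7]
 [ 19.7  24.3 -48.1]]
```

Call:
carry_out:
  deltas:
    - [0,0,-0.1,0,-1]
    - [0,0,-0.3,0,-1]
    - [0,0,-0.5,-0.1,-1]
    - [0.15,-0.2,-0.5,-0.4,-1]
    - [0.3,-0.45,-0.5,-0.7,-1]
    - [0.42,-0.7,-0.5,-1,-1]
    - [0.42,-0.9,-0.5,-1,-1]
    - [0.42,-0.9,-0.5,-1,-1]

```text
clock: 27.2
position: [0.5907, -0.1774, 0.1153]
ee_rot: [0.982, 0.188, 0.0, -0.001]
ft_force: [0.3, -0.3, -0.8]
grip_width: 0.522
grasp_force: 30.1
```

```bash
python3 d.py .5966 -.097 .115 -38
```

```text
t 27.20 p [ 0.5907 -0.1774  0.1153] yaw -68.3 w 0.52 gf 30.1 q [-0.33  0.46  0.71  1.64 -0.32  1.16 -0.73] tilt [ 0.     0.001 -1.   ]
tool shift [ 0.225 -0.489  0.002] spin -1.010
```

Call:
carry_out:
  deltas:
    - [0.05,-0.1,0,-0.3,-1]
    - [0.12,-0.25,0,-0.65,-1]
    - [0.22,-0.49,0,-1,-1]
    - [0.22,-0.49,0,-1,-1]
    - [0.22,-0.49,0,-1,-1]

```text
clock: 27.82
position: [0.5935, -0.1016, 0.1154]
ee_rot: [0.902, 0.433, -0.0, 0.0]
ft_force: [0.1, -0.3, -1.2]
grip_width: 0.518
grasp_force: 30.2
```

```bash
python3 d.py .5966 -.097 .0175 _
python3 - <<'E'
from h import *
o=manip.get_obs();p=o["position"];R=Ro.from_quat(o["ee_rot"]).as_matrix()
c=camera("wrist");W=cloud(c);L=(W-p)@R*1e3
h=L[...,2]
m=(h>-75)&(h<-40)&(abs(L[...,1])<17)&(L[...,0]>-10)&(L[...,0]<25);P=L[m]
print(np.percentile(P,[1,50,99],axis=0).round(1))
m&=abs(h-np.median(P[:,2]))<6
A=np.c_[L[m][:,:2],np.ones(m.sum())];print("cap plane",np.linalg.lstsq(A,L[m][:,2],rcond=None)[0].round(3))
save(c,"w10.png")
E
```

```text
t 27.82 p [ 0.5935 -0.1016  0.1154] yaw -38.7 w 0.52 gf 30.2 q [-0.38  0.4   0.6   1.68 -0.24  1.14 -0.4 ] tilt [ 0.    -0.001 -1.   ]
tool shift [ 0.027 -0.008  0.652] spin -0.000
[[ -9.3 -16.6 -60.4]
 [ 11.3  -1.7 -57.4]
 [ 23.7  16.1 -40.3]]
cap plane [  0.066  -0.091 -58.609]
```

View pics/w10.png

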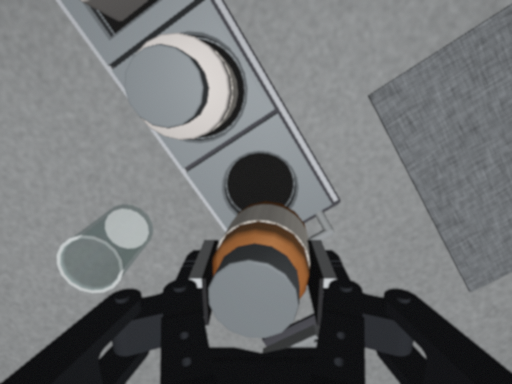

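The wrist view shows the medium bottle held nearly upright at (255,280), above and just short of its well at (260,180) because of the viewing angle. I'll lower it.

Call:
carry_out:
  deltas:
    - [0.03,-0.01,0,0,-1]
    - [0.03,-0.01,0.2,0,-1]
    - [0.03,-0.01,0.4,0,-1]
    - [0.03,-0.01,0.5,0,-1]
    - [0.03,-0.01,0.58,0,-1]
    - [0.03,-0.01,0.63,0,-1]
    - [0.03,-0.01,0.64,0,-1]
    - [0.03,-0.01,0.64,0,-1]

```text
clock: 28.88
position: [0.5957, -0.0956, 0.0194]
ee_rot: [0.901, 0.434, 0.0, 0.0]
ft_force: [0.1, 0.4, -0.7]
grip_width: 0.518
grasp_force: 30.1
```

```bash
python3 d.py .5966 -.097 .0165 _; python3 -c "
from h import *
print(manip.get_obs()['ft_force'])"
```

```text
t 28.88 p [ 0.5957 -0.0956  0.0194] yaw -38.5 w 0.52 gf 30.1 q [-0.35  0.52  0.55  1.75 -0.32  0.97 -0.35] tilt [ 0.001  0.    -1.   ]
tool shift [-0.014  0.006  0.019] spin -0.000
[ 0.07766534  0.43918099 -0.67553343]
```

Call:
carry_out:
  deltas:
    - [-0.01,0,0.013,0,-1]
    - [-0.01,0,0.013,0,-1]
    - [-0.01,0,0.013,0,0.15]
    - [-0.01,0,0.013,0,0.4]
    - [-0.01,0,0.013,0,1]
    - [-0.01,0,0.013,0,1]
    - [-0.01,0,-0.2,0,1]
    - [-0.01,0,-0.5,0,1]
    - [-0.01,0,-0.9,0,1]
    - [-0.01,0,-0.9,0,1]

```text
clock: 30.12
position: [0.597, -0.0974, 0.1587]
ee_rot: [0.901, 0.434, 0.004, 0.002]
ft_force: [0.7, 0.0, -0.7]
grip_width: 1.004
grasp_force: 0.0
```

Run:
```python
from h import *
w=camera("wrist");t=camera("top")
for n,x,y,h in (("med",.5966,-.097,.074),("large",.607,-.0054,.111),("sq",.6172,.0863,.092),("vial",.6275,.1778,.076)):
  for l,c in (("w",w),("t",t)):
    W=cloud(c);m=(abs(W[...,0]-x)<.035)&(abs(W[...,1]-y)<.035)&(abs(W[...,2]-h)<.008)
    if m.sum()>30:
        P=W[m];A=np.c_[P[:,:2]-P[:,:2].mean(0),np.ones(m.sum())];print(n,l,m.sum(),P.mean(0).round(4),np.linalg.lstsq(A,P[:,2],rcond=None)[0].round(3))
cv2.imwrite("pics/m11.png",np.hstack([cv2.resize(w["img"][:,:,::-1],(400,300)),cv2.resize(t["img"][100:250,100:300,::-1],(400,300),interpolation=cv2.INTER_CUBIC)]))
```

```text
med w 1433 [ 0.5991 -0.0928  0.0744] [-0.021 -0.032  0.074]
large w 3189 [ 0.6066 -0.0051  0.1117] [-0.017  0.014  0.112]
large t 273 [ 0.6071 -0.0062  0.1115] [ 0.006 -0.005  0.112]
sq w 31 [0.6063 0.0732 0.086 ] [-1.383 -1.74   0.086]
sq t 169 [0.616  0.0844 0.0926] [ 0.038 -0.006  0.093]
vial t 96 [0.6284 0.1751 0.0763] [0.036 0.074 0.076]
```

View pics/m11.png

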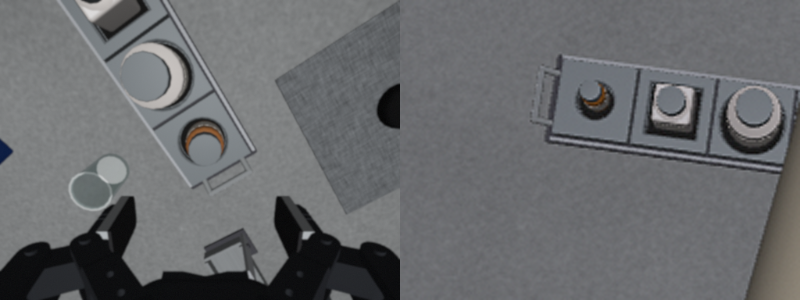

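The medium bottle stands in its well at (205,145), and the other three are seated upright at (595,95), (672,105) and (752,110). All cap heights match the seated values, and the beaker stands at (100,180).

```bash
python3 -c "
from h import *
print(ticket.hand_in())"
```

```text
the job is handed in; nothing more can be done
None
```

All four containers stand upright in their matching seats, their cap heights matching fully seated bottles; the beaker was left untouched, and I handed the job in at about 30 s of the 120 s, with no verdict returned.

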